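Pin the windmilling pulley of the bench's extraction blower

ROBOT

A 6-joint arm with a two-finger parallel gripper is mounted at the origin on the work surface. World frame = base frame: x ahead of the robot, y to its left, z up, the work surface at z = 0. Lengths are in m, angles in rad, forces in N, time in s.
With the tool pointing down it reaches from about 0.35 to 0.875 m from the base axis. Payload 4.2 kg.
Tool frame: the origin (TCP) lies on the centre line of the jaws, within the pads' length; the fingertips stand 19 mm ahead of it and the grasp point (between the pads) is the TCP; x points along the fingers, y is the direction in which the jaws open and shut, and the axes are right-handed (so a half turn about x gives the same grasp; the last joint's range is limited). The gripper opens to 85 mm and grips with 20 to 120 N. Pads are 22 mm wide; open, the fingers measure 114 mm over their backs; the gripper's body (76 mm by 85 mm) begins 54 mm behind the grasp point. The pads swing forward as they close: fully open they stand 13 mm farther back than shut.
Start: joints at [1.424, 0.385, 0.008, 0, -1.194, -0.259], TCP at [0.247, 0.574, 0.25] pointing down, gripper open.
Joint ranges: [-3.14, 3.14], [-1.21, 2.06], [-1.07, 1.41], [-3.16, 2.05], [-2.99, -0.16], [-3.1, 3.1]. Speed limits (rad/s): [2.79, 2.79, 3.14, 3.14, 3.14, 3.14].

INTERFACE

Orientations are given as a rotation vector (axis times angle).
In Python, from bench import ctrl, camera, camera_params, sign_off gives the robot as it stands.
- The arm moves only by the tool arm_command, never from a script. Its arguments are lists of equal length, an entry for each row: "delta_pos": the shift along the world's x, y, z in m, a list of three; "rotation": the turn, a rotation vector about the world's x, y, z in rad, a list of three. In form: {"delta_pos": [[tx, ty, tz], ...], "rotation": [[wx, wy, wz], ...]}. A call has 1 to 20 rows; each row shifts and turns the commanded pose from where the row before left it; what a row does not reach is not made up. A row lasts 1/10 s, in which the tool goes at most 50 mm and 8.59 degrees, less where a joint would pass 70% of its speed; a pose out of reach is approached as far as the arm can. A call is refused whole if a number of a shift passes 0.05 or a number of a turn 0.15, either way. A call with a gripper value outside its range is refused whole. "claw" is the finger opening in m, from 0 to 0.0854, set as the call begins (left out, the last holds). The fingers move at their own pace and stop on an object; "grip_force" is the grip in N (left out, the last holds). Time passes only in rows, so rows that do not move let the fingers close. It gives the time, the measured TCP pose, the force and the opening at its end, in the units of the state.
- ctrl.state(): the state, without advancing time (a new reading comes with each control period).
- camera(name): name is "scene" or "top" or "wrist"; returns (picture, depth): 384x512x3 uint8, red, green, blue; 384x512 float32, m along the optical axis (not along the pixel's ray), 0 where there is no reading.
- camera_params(name): a dict with "fx", "fy", "cx", "cy" (pixels), "rvec" (rotation vector, rad) and "tvec" (3), from world to camera coordinates, as OpenCV has them. Camera axes: x right, y down, z forward; pixel columns grow to the right and rows downward; lengths in m; the calibration is good to about 2 mm. A picture is of the moment at which its call begins: read the wrist's pose just before it. camera_params takes no time and is no camera call; for the wrist camera it gives the pose at the moment of the call.
- sign_off(): hands the job in, once; it reports no verdict.
The state is a dict: "t": time; "qpos": joint angles; "dq": joint speeds; "tau": joint torques, N m; "position": TCP position; "tool_rot": TCP orientation; "force": force on the tool from outside, world axes, zero at the start; "torque": the same for the moment, N m; "finger_gap": finger opening in m.
Only numpy, scipy, OpenCV 4.12 (cv2) and the standard library are available. Lean on these libraries where they do the work, as an engineer would, in place of code of your own. Each camera call takes 0.05 s, during which the arm holds its last target.

TASK

The belt is off the extraction blower and the draught in the duct keeps its big pulley turning. Take the red-handled lock pin from its wooden block, and right over the bracket's slot press its nose lightly on the turning pulley to brake it without a jolt, so that the pulley's hole comes to a stop over the slot; then push the pin down through hole and slot until its collar sits on the pulley, and let go. Do not ram the pin into the hole while the pulley is still turning fast, and leave the other things on the bench where they are.

Things in the scene. Friction and masses are not known exactly. Their poses are not given: they have to be found in the camera images.
- blower: fixed grey extraction blower, deck 256 x 316 mm and 85 mm high; its duct leaves on the far (+x) side. Origin: centre of its underside, on the bench; z up. The big pulley's axle stands at (0, -55) mm in this frame. A small motor pulley, 54 mm across, top 129 mm high, stands at (0, 100) mm and does not turn
- pulley: aluminium V-belt pulley 160 mm across, on the upright axle, turning at the start. Origin: on the axle at its underside, 106.5 mm above the bench; z up, x towards its hole. Flat web 8 mm thick, top 15 mm above the origin, smooth from 34 to 65 mm from the axle; rim 7 mm and hub (48 mm across) with shaft end 16 mm higher than the web
- pulley_hub (a point): point on the axle at the height of the web's top (121.5 mm above the bench). Draught on the heavy impeller drives the pulley anticlockwise seen from above with a steady torque: about 4 rad/s when free; let go, it is back at 3 rad/s in a second or so. The bearing sits on rubber: the pulley sinks 1 mm per 3 N pressed down on it, 6 mm at most
- pulley_hole (a point): centre of the pulley's only through hole, at the web's top: 16 mm across, 47 mm from the axle, thin yellow ring painted round it; it goes round with the pulley. The pin's nose pressed on the web at this radius with about 3 to 4.5 N holds the pulley still; a little less lets it creep
- lock_slot (a point): mouth centre of the fixed slot in the bracket, 47 mm from the axle towards the blower's -x, 107 mm above the bench: 6.5 mm under the web, hidden by it. The slot is 20 mm long along the blower's x (radial), 12 mm wide along its y, 22 mm deep. Axes as the blower's
- index_mark (a point): black index line on the yellow end of the steel bracket bar (34 mm wide) that holds the slot. The bar lies on the deck under the pulley, from the axle towards the blower's -x; the yellow end shows outside the rim, 87 to 111 mm from the axle; this point is its centre, 99 mm from the axle, 119 mm above the bench
- lock_pin: loose steel lock pin, 82 mm long, 100 g. Origin: the tip of its round nose; z along the pin to the grip. Shank 10 mm across, hemispherical nose, 34 mm from tip to collar; collar 26 mm across, 6 mm thick; above it a red square grip 18 x 18 mm, faces along the pin's x and y, 40 to 82 mm from the tip
- pin_tip (a point): the tip of the pin's nose (the same point as the pin's origin)
- pin_grip (a point): point in the red grip, 66 mm above the tip, axes as the pin's: held here, fingertips reaching 19 mm lower stay above the pulley's rim when the pin is home
- block_hole (a point): mouth of the 12 mm hole, 40 mm deep, where the pin stands at the start, its collar on the top of a fixed wooden block (60 x 80 mm, 48 mm high). The block stands left or right of the blower, changing places with the blue bin
- parts_bin: bystander: small open blue bin 90 x 120 x 55 mm; origin: centre of its underside
- wrench: bystander: open-ended wrench 160 mm lying right of the blower
- screwdriver: bystander: orange screwdriver 180 mm lying left of the blower
- cooler: bystander: black two-fan cooler shroud 225 x 100 x 25 mm on the left
- screw_jar: bystander: jar 52 mm across, 70 mm high, on the right
- belt_guard: bystander: yellow sheet belt guard, an open pan 270 x 180 x 55 mm, on the right

How it is judged:
By the outcome, as a careful person would: the job done as asked, in the order asked, and still so for the second after the job is handed in, with the robot touching nothing.
It also fails if it takes over 64 s, if anything falls off the work surface, if the arm or the gripper's body presses on something with over 40 N, if the wrist force passes 120 N, or if a joint passes its speed limit or range.

## Working session

There is one attempt and no reset: what is moved stays moved. The work goes in short steps, Python scripts to look and compute and a tool call to move; the robot and the scene stay as the last step left them, time stands still between calls to the robot, and variables do not carry over. Pictures are saved under pics/ and viewed, and the job is handed in when it is done.

Besides the shell and the picture viewer there is one more tool, called after "Emit:" as name(argument=value, ...), one argument or row to a line, values as JSON. arm_command: Moves the arm, as the interface text tells. Its arguments: {"type":"object","properties":{"delta_pos":{"type":"array"},"rotation":{"type":"array"},"claw":{"type":"number"},"grip_force":{"type":"number"}},"required":["delta_pos","rotation"]}

```bash
ls; mkdir -p pics; cat > h.py <<'E'
import numpy as np,cv2
from bench import ctrl,camera,camera_params,sign_off
def shot(n,f):
    P=camera_params(n); t=ctrl.state()['t']; im,d=camera(n)
    cv2.imwrite(f'pics/{f}.png',im[:,:,::-1]); np.savez(f'pics/{f}.npz',im=im,d=d,P=np.array([P],dtype=object),t=t)
    return im,d,P
def load(f):
    z=np.load(f'pics/{f}.npz',allow_pickle=True); return z['im'],z['d'],z['P'][0]
def RT(P): return cv2.Rodrigues(np.array(P['rvec'],float))[0],np.array(P['tvec'],float)
def px2w(P,u,v,depth):
    R,t=RT(P); c=np.array([(u-P['cx'])/P['fx']*depth,(v-P['cy'])/P['fy']*depth,depth]); return R.T@(c-t)
def ray_z(P,u,v,z):
    R,t=RT(P); o=-R.T@t; d=R.T@np.array([(u-P['cx'])/P['fx'],(v-P['cy'])/P['fy'],1.]); return o+d*(z-o[2])/d[2]
def proj(P,X):
    R,t=RT(P); c=R@np.array(X)+t; return P['fx']*c[0]/c[2]+P['cx'],P['fy']*c[1]/c[2]+P['cy']
def cloud(d,P):
    R,t=RT(P); v,u=np.mgrid[:d.shape[0],:d.shape[1]]; c=np.stack([(u-P['cx'])/P['fx']*d,(v-P['cy'])/P['fy']*d,d],-1)
    return (c-t)@R
E
python3 - <<'E'
from h import *
print(ctrl.state())
shot('top','t0');shot('scene','s0')
for n in('top','scene'):print(camera_params(n))
E
```

```text
pics
{'t': 0.0, 'qpos': array([ 1.42358812e+00,  3.85528472e-01,  6.61992661e-03, -5.40316696e-04,
       -1.19401659e+00, -2.58605300e-01]), 'dq': array([-0.00074563, -0.00107766, -0.0011137 ,  0.001333  , -0.00028086,
       -0.00192042]), 'tau': array([ 8.75768146e-04, -3.92288840e+01,  1.88402832e+01,  4.18640703e+00,
       -4.67564343e-03,  1.03624987e-05]), 'position': array([0.24648007, 0.57373838, 0.24923007]), 'tool_rot': array([-1.9985468 ,  0.41366257,  1.99932827]), 'force': array([ 0.11562201, -0.54923029, -0.42390509]), 'torque': array([-0.01862144,  0.01526573, -0.02481795]), 'finger_gap': 0.08514744280062846}
{'fx': 385.61752516573716, 'fy': 385.61752516573716, 'cx': 256.7773669001821, 'cy': 186.86615867640103, 'rvec': array([ 2.09764029, -2.10522144,  0.22929804]), 'tvec': array([-0.00892845,  0.56009268,  1.35308967])}
{'fx': 446.30885488307445, 'fy': 446.30885488307445, 'cx': 253.78485943722654, 'cy': 192.0000122768074, 'rvec': array([ 2.23241846,  1.41390388, -0.42308969]), 'tvec': array([-0.23049184, -0.3996407 ,  2.01621464])}
```

View pics/t0.png

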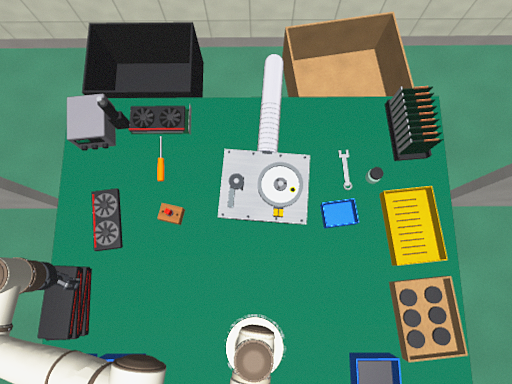

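View pics/s0.png

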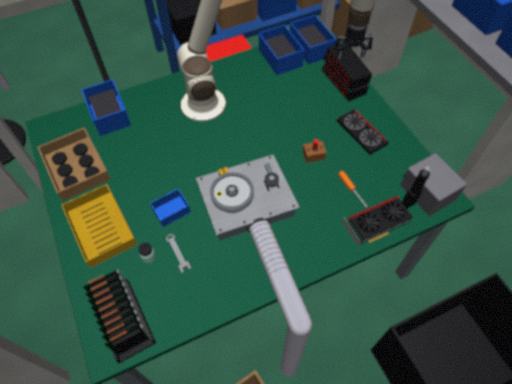

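The top view shows the pulley at about (281,184), the yellow bracket end at (279,212), the hole at (292,189), and the block with the red pin at (170,212). I'll measure these next.

```bash
python3 - <<'E'
from h import *
im,d,P=load('t0')
a=cv2.resize(im[140:235,205:325,::-1],None,fx=6,fy=6,interpolation=cv2.INTER_CUBIC);cv2.imwrite('pics/t0a.png',a)
a=cv2.resize(im[195:235,145:200,::-1],None,fx=12,fy=12,interpolation=cv2.INTER_CUBIC);cv2.imwrite('pics/t0b.png',a)
W=cloud(d,P)
hsv=cv2.cvtColor(im,cv2.COLOR_RGB2HSV)
z=W[...,2]
def st(m,n):
    q=W[m];v,u=np.nonzero(m);print(n,m.sum(),q.mean(0).round(4),np.median(q,0).round(4),q[:,2].min().round(4),q[:,2].max().round(4),u.mean(),v.mean())
box=np.zeros(z.shape,bool);box[195:235,150:190]=1
st(box&(z>.03)&(z<.06),'block')
st(box&(z>.06),'pin')
m=box&(hsv[...,1]>150)&((hsv[...,0]<6)|(hsv[...,0]>174));st(m,'red')
box[:]=0;box[140:235,210:325]=1
m=(box&(z>.075)&(z<.095));st(m,'deck')
c=W[m][:,:2].astype(np.float32);print(cv2.minAreaRect(c))
m=box&(z>.11)&(z<.16);st(m,'high')
v,u=np.nonzero(m)
for r in range(170,218,3): print(r,(z[r,255:305:4]*1000).round().astype(int))
y=box&(hsv[...,0]>20)&(hsv[...,0]<35)&(hsv[...,1]>120);
n,l,s,cc=cv2.connectedComponentsWithStats(y.astype(np.uint8))
print(s,cc)
for i in range(1,n): st(l==i,f'y{i}')
E
```

```text
block 340 [0.4672 0.3066 0.0484] [0.466  0.3028 0.0489] 0.0302 0.0592 170.05882352941177 212.85
pin 45 [0.438  0.2635 0.2701] [0.4662 0.3039 0.0951] 0.0624 1.4433 166.95555555555555 212.15555555555557
red 37 [0.4665 0.306  0.0873] [0.4662 0.304  0.0938] 0.0534 0.1024 167.75675675675674 211.32432432432432
deck 4181 [ 0.5648 -0.022   0.0859] [ 0.558  -0.0046  0.0859] 0.0751 0.0949 259.82492226740015 184.48529060033485
((0.586128830909729, -0.03846423327922821), (0.317428857088089, 0.3047538995742798), 85.33492279052734)
high 1865 [ 0.5539 -0.0754  0.1255] [ 0.5571 -0.0831  0.1251] 0.11 0.1414 275.0573726541555 184.62198391420912
170 [ 85  88 133 124 127 125 118 122 124 124 128  86  86]
173 [ 87  85 128 126 124 122 122 122 123 124 126 136  87]
176 [ 87 127 123 124 123 121 123 126 122 126 116 125  82]
179 [ 87 126 123 126 119 133 129 138 130 118 120 134  81]
182 [ 84 129 117 123 127 132 138 136 124 123 125 128  85]
185 [ 90 133 119 122 120 134 136 131 124 121 123 133  89]
188 [ 84 124 122 121 120 128 136 131 124  87 123 132  78]
191 [ 87 127 126 124 123 127 126 118 119 122 121 129  86]
1
[... 171 characters left out ...]
]
203 [ 85  87  88 110 129 131 130 130 129 125  82  89  79]
206 [ 88  89  94  88  86 109 110 119  84  89  86  82  87]
209 [ 86  86  87  86  87 119 123  87  87  85  88  80  87]
212 [ 92  87  88  88  87 116 126  88  87  87  87  86  90]
215 [ 87  86  91  79  86 112 117  88  85  85  84  85  85]
[[     0      0    512    384 196524]
 [   290    187      6      5     17]
 [   273    208     10      9     67]] [[255.48916672 191.49312043]
 [292.29411765 189.        ]
 [277.94029851 212.31343284]]
y1 17 [ 0.5423 -0.1373  0.1045] [ 0.5452 -0.1376  0.0912] 0.0837 0.1277 292.29411764705884 189.0
y2 67 [ 0.4566 -0.0844  0.1185] [ 0.4564 -0.0845  0.12  ] 0.0942 0.1264 277.94029850746267 212.3134328358209
```

```bash
python3 - <<'E'
from h import *
for n in('t0a','t0b'):
    print(cv2.imread(f'pics/{n}.png').shape)
E
```

```text
(570, 720, 3)
(480, 660, 3)
```

View pics/t0a.png

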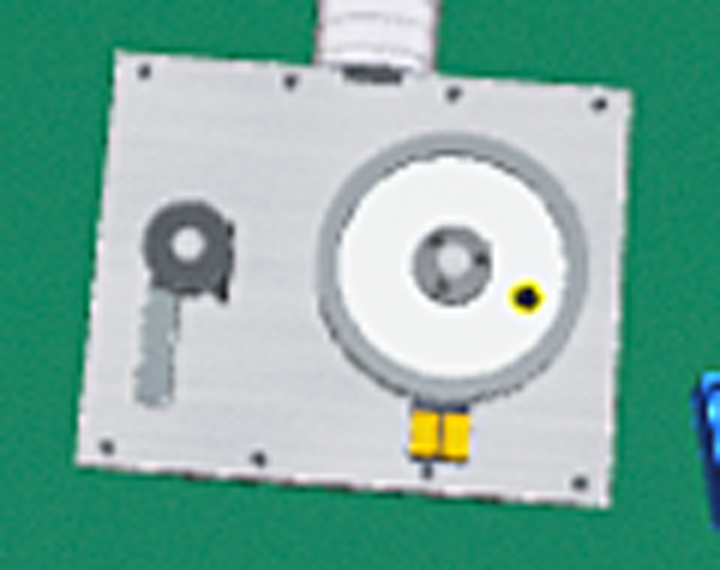

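View pics/t0b.png

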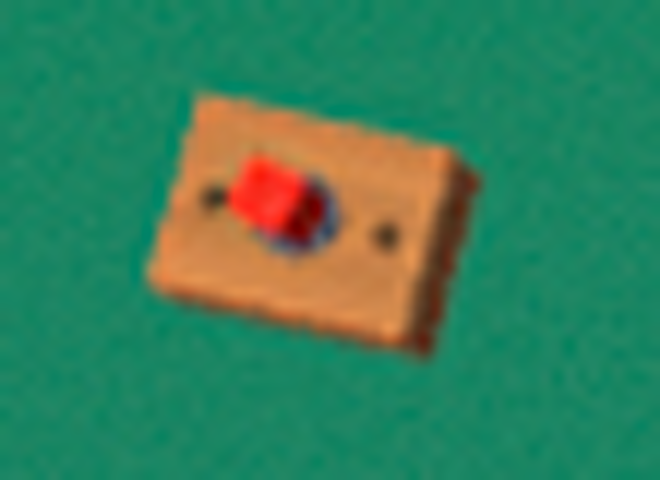

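```bash
python3 - <<'E'
from h import *
s=ctrl.state();R=cv2.Rodrigues(s['tool_rot'])[0];print(R.round(3))
P=camera_params('wrist');Rc,t=RT(P);c=-Rc.T@t;print(P['fx'],'cam',c,'in tool',R.T@(c-s['position']),'axes in tool\n',(R.T@Rc.T).round(3))
im,d,P=load('t0')
# deck corners at z=.085 from px in crop/6
for u,v in((115,52),(632,92),(607,506),(80,465)):print(ray_z(P,205+u/6,140+v/6,.085).round(4))
print('hub',ray_z(P,205+455/6,140+262/6,.1375),'rimcentre',ray_z(P,205+452/6,140+266/6,.1285))
print('mark',ray_z(P,205+440/6,140+436/6,.119))
print('pin',ray_z(P,145+268/12,195+192/12,.096), 'block',[ray_z(P,145+u/12,195+v/12,.048).round(4) for u,v in((205,97),(455,150),(410,342),(155,285))])
E
```

```text
[[-0.001 -0.395 -0.919]
 [-0.002 -0.919  0.395]
 [-1.     0.002 -0.   ]]
286.4968589758817 cam [0.31375063 0.54554486 0.37277689] in tool [-0.12345427 -0.00034312 -0.07295003] axes in tool
 [[-0.    -0.289  0.957]
 [ 1.    -0.     0.   ]
 [ 0.     0.957  0.289]]
[0.7002 0.109  0.085 ]
[ 0.673  -0.2083  0.085 ]
[ 0.4186 -0.1851  0.085 ]
[0.4441 0.1257 0.085 ]
hub [ 0.55414736 -0.09499549  0.1375    ] rimcentre [ 0.55387122 -0.09373885  0.1285    ]
mark [ 0.45524312 -0.0856951   0.119     ]
pin [0.4663173 0.3054934 0.096    ] block [array([0.5036, 0.3378, 0.048 ]), array([0.4869, 0.2604, 0.048 ]), array([0.428 , 0.2717, 0.048 ]), array([0.4457, 0.35  , 0.048 ])]
```

Emit:
arm_command(
  delta_pos=[
    [0.022,-0.027,-0.005],
    [0.022,-0.027,-0.005],
    [0.022,-0.027,-0.005],
    [0.022,-0.027,-0.005],
    [0.022,-0.027,-0.005],
    [0.022,-0.027,-0.005],
    [0.022,-0.027,-0.005],
    [0.022,-0.027,-0.005],
    [0.022,-0.027,-0.005],
    [0.022,-0.026,-0.005],
    [0,0,0],
    [0,0,0],
  ],
  rotation=[
    [0,0,0],
    [0,0,0],
    [0,0,0],
    [0,0,0],
    [0,0,0],
    [0,0,0],
    [0,0,0],
    [0,0,0],
    [0,0,0],
    [0,0,0],
    [0,0,0],
    [0,0,0],
  ],
  claw=0.06,
)

```text
t: 1.3
position: [0.4669, 0.3045, 0.1998]
tool_rot: [-1.997, 0.414, 1.998]
force: [-0.2, 0.3, 0.0]
finger_gap: 0.0598
```

```bash
python3 - <<'E'
from h import *
print(ctrl.state())
im,d,P=shot('wrist','w1')
print([proj(P,(.466,.305,z)) for z in(.048,.096)])
cv2.imwrite('pics/w1a.png',cv2.resize(im[:,:,::-1],(768,576),interpolation=cv2.INTER_CUBIC))
E
```

```text
{'t': 1.3, 'qpos': array([ 8.68538413e-01,  3.13354592e-01, -2.33910763e-01, -2.35781045e-04,
       -1.02460164e+00,  2.94772226e-01]), 'dq': array([ 0.03203211, -0.00715007,  0.01087448,  0.00081132,  0.00011541,
       -0.00197351]), 'tau': array([-7.16838241e-01, -3.38422000e+01,  1.71470976e+01,  3.83666620e+00,
       -1.75630889e-02,  1.26698281e-02]), 'position': array([0.46688601, 0.30446995, 0.19977482]), 'tool_rot': array([-1.99676639,  0.41368482,  1.99817134]), 'force': array([-0.22412358,  0.25283139,  0.0395214 ]), 'torque': array([0.03086242, 0.01578303, 0.0628657 ]), 'finger_gap': 0.059814423989399915}
[(np.float64(253.70641723282506), np.float64(186.3690423086486)), (np.float64(253.77446102621258), np.float64(201.33076702385338))]
```

View pics/w1a.png

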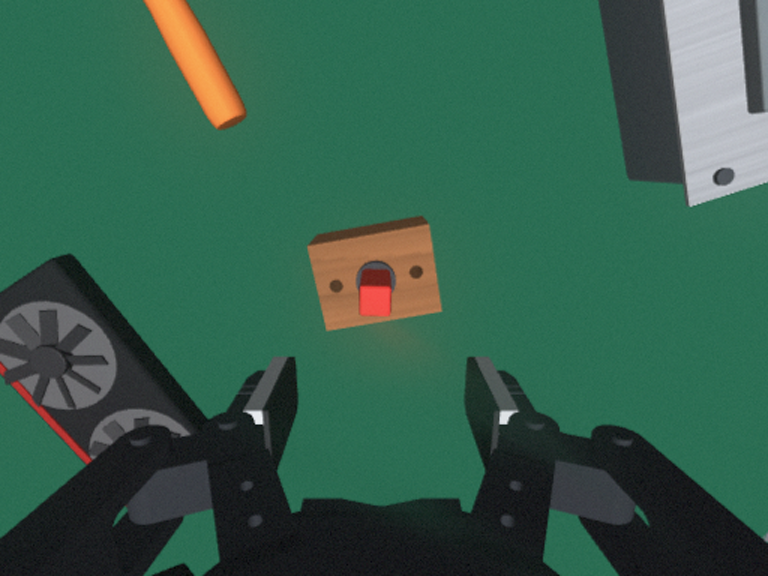

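```bash
python3 - <<'E'
from h import *
im,d,P=load('w1')
x=im[170:225,230:275].astype(int)
cv2.imwrite('pics/w1b.png',cv2.resize(im[170:225,225:280,::-1],None,fx=10,fy=10,interpolation=cv2.INTER_CUBIC))
hsv=cv2.cvtColor(im,cv2.COLOR_RGB2HSV)
red=(hsv[...,1]>170)&((hsv[...,0]<6)|(hsv[...,0]>175)); red[:,:235]=0;red[:,270:]=0;red[:170]=0
top=red&(im[...,0]>215)
for m in(red,top):
    v,u=np.nonzero(m);print(m.sum(),u.min(),u.max(),v.min(),v.max(),u.mean(),v.mean());
    c=np.stack([u,v],1).astype(np.float32);print(cv2.minAreaRect(c))
v,u=np.nonzero(top);pts=np.array([ray_z(P,a,b,.096)[:2] for a,b in zip(u,v)],np.float32);print(cv2.minAreaRect(pts),pts.mean(0))
print(d[195:206,248:254].round(3)[::3], ray_z(P,u.mean(),v.mean(),.096))
# block hole/wood top from deph
E
```

```text
597 240 260 180 210 250.00167504187604 195.142378559464
((250.0, 195.0), (30.0, 20.0), 90.0)
380 240 259 191 210 249.59473684210528 200.25
((249.5, 200.5), (19.0, 19.0), 90.0)
((0.46801337599754333, 0.30803418159484863), (0.015961192548274994, 0.016632258892059326), 66.61946105957031) [0.46822405 0.30783024]
[[0.237 0.238 0.237 0.237 0.238 0.238]
 [0.238 0.238 0.239 0.238 0.239 0.238]
 [0.239 0.239 0.238 0.24  0.238 0.238]
 [0.239 0.239 0.24  0.239 0.24  0.239]] [0.46825041 0.30782027 0.096     ]
```

View pics/w1b.png

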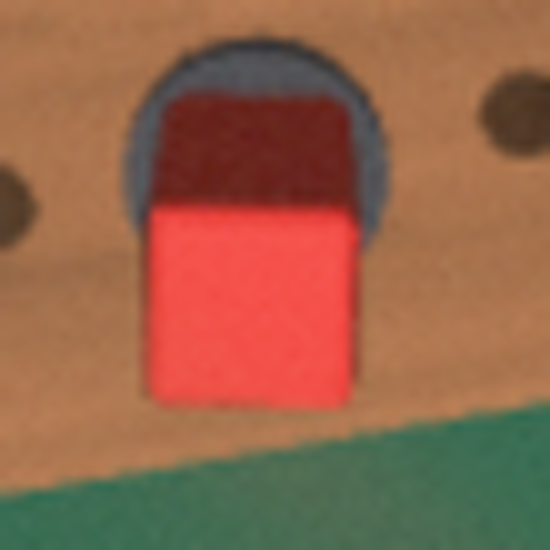

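Emit:
arm_command(
  delta_pos=[
    [0.0006,0.0016,-0.02],
    [0.0006,0.0016,-0.025],
    [0,0,-0.025],
    [0,0,-0.02],
    [0,0,-0.02],
    [0,0,-0.01],
    [0,0,0],
    [0,0,0],
  ],
  rotation=[
    [0,0,0],
    [0,0,0],
    [0,0,0],
    [0,0,0],
    [0,0,0],
    [0,0,0],
    [0,0,0],
    [0,0,0],
  ],
)

```text
t: 2.15
position: [0.4681, 0.3093, 0.081]
tool_rot: [-1.999, 0.409, 1.998]
force: [0.5, 0.3, 0.7]
finger_gap: 0.0599
```

```bash
python3 - <<'E'
from h import *
print(ctrl.state()['position'])
im,d,P=shot('wrist','w2')
cv2.imwrite('pics/w2a.png',cv2.resize(im[:,:,::-1],(768,576),interpolation=cv2.INTER_CUBIC))
E
```

```text
[0.46805078 0.30929521 0.08099404]
```

View pics/w2a.png

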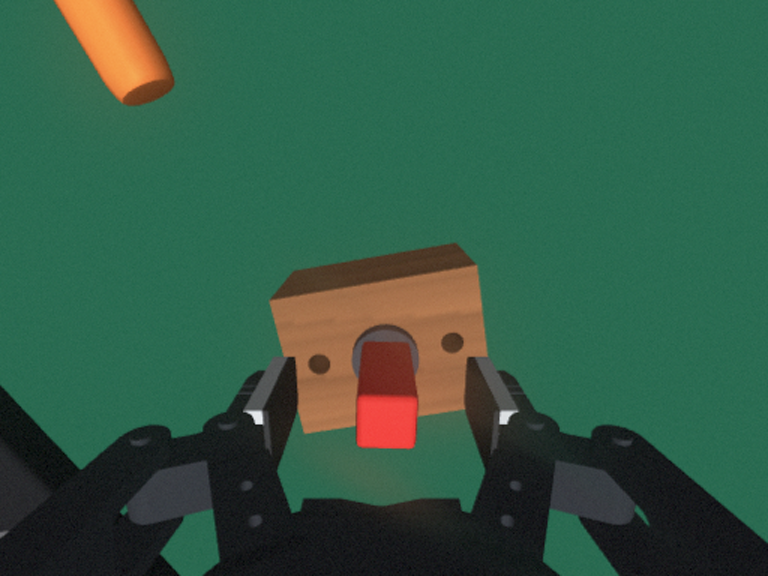

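Emit:
arm_command(
  delta_pos=[
    [-0.0006,-0.0015,-0.001],
    [0,0,0],
  ],
  rotation=[
    [0,0,0],
    [0,0,0],
  ],
)

```text
t: 2.4
position: [0.4674, 0.307, 0.08]
tool_rot: [-1.998, 0.41, 1.997]
force: [-0.1, 0.0, 0.1]
finger_gap: 0.06
```

Emit:
arm_command(
  delta_pos=[
    [0,0,0],
    [0,0,0],
    [0,0,0],
    [0,0,0],
    [0,0,0],
    [0,0,0],
    [0,0,0],
    [0,0,0],
  ],
  rotation=[
    [0,0,0],
    [0,0,0],
    [0,0,0],
    [0,0,0],
    [0,0,0],
    [0,0,0],
    [0,0,0],
    [0,0,0],
  ],
  claw=0.01,
  grip_force=60,
)

```text
t: 3.2
position: [0.4674, 0.307, 0.0796]
tool_rot: [-1.998, 0.411, 1.998]
force: [-0.0, -0.5, 2.9]
finger_gap: 0.0173
```

Emit:
arm_command(
  delta_pos=[
    [0,0,0.01],
    [0,0,0.02],
    [0,0,0.03],
    [0,0,0.03],
    [0,0,0.03],
    [0.002,-0.02,0.03],
    [0.003,-0.03,0.02],
    [0.003,-0.03,0],
    [0.003,-0.03,0],
    [0.003,-0.03,0],
    [0.003,-0.03,0],
    [0.003,-0.03,0],
    [0.003,-0.03,0],
    [0.003,-0.03,0],
    [0.003,-0.03,0],
    [0.003,-0.03,0],
    [0.003,-0.03,0],
    [0.003,-0.03,0],
    [0.002,-0.017,0],
    [0,0,0],
  ],
  rotation=[
    [0,0,0],
    [0,0,0],
    [0,0,0],
    [0,0,0],
    [0,0,0],
    [0,0,0],
    [0,0,0.03],
    [0,0,0.03],
    [0,0,0.03],
    [0,0,0.03],
    [0,0,0.03],
    [0,0,0.03],
    [0,0,0.03],
    [0,0,0.03],
    [0,0,0.03],
    [0,0,0.03],
    [0,0,0.021],
    [0,0,0],
    [0,0,0],
    [0,0,0],
  ],
)

```text
t: 5.2
position: [0.5068, -0.0917, 0.2491]
tool_rot: [-2.175, 0.096, 2.178]
force: [-0.2, 0.1, -1.6]
finger_gap: 0.0171
```

```bash
python3 - <<'E'
from h import *
s=ctrl.state();print(s['position'],s['force'],s['finger_gap'],s['qpos'])
print(cv2.Rodrigues(s['tool_rot'])[0].round(4))
im,d,P=shot('wrist','w3')
cv2.imwrite('pics/w3a.png',cv2.resize(im[:,:,::-1],(768,576),interpolation=cv2.INTER_CUBIC))
print(proj(P,s['position']-np.array([0,0,.066])))
E
```

```text
[ 0.50677852 -0.09174026  0.24908326] [-0.17130408  0.0804583  -1.64372616] 0.017073341712523546 [ 1.36253943e-01  1.98951176e-01 -2.59131171e-01 -2.91416451e-04
 -1.11386241e+00  1.34658340e+00]
[[-1.200e-03 -8.800e-02 -9.961e-01]
 [ 1.000e-04 -9.961e-01  8.800e-02]
 [-1.000e+00  0.000e+00  1.200e-03]]
(np.float64(254.42565451818888), np.float64(216.60830164023287))
```

View pics/w3a.png

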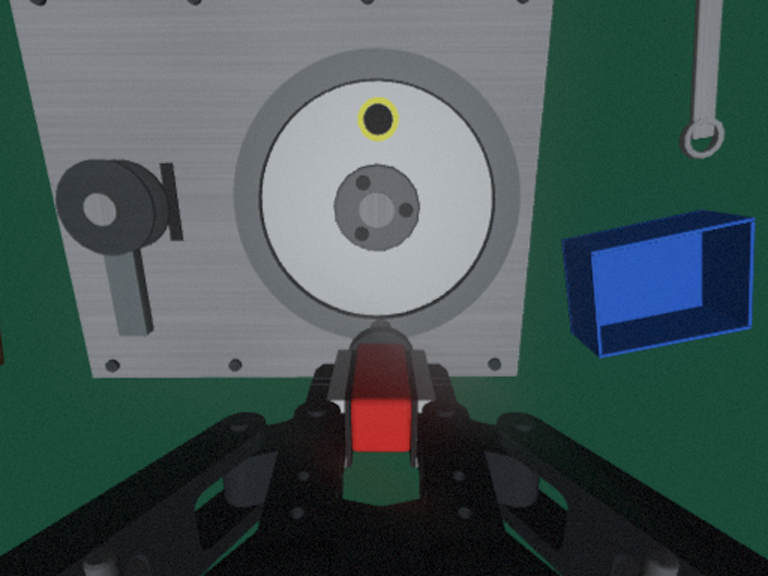

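```bash
cat >> h.py <<'E'
def ring(im,P,z=.1215,minn=8):
    hsv=cv2.cvtColor(im,cv2.COLOR_RGB2HSV)
    m=(hsv[...,0]>24)&(hsv[...,0]<36)&(hsv[...,1]>110)&(hsv[...,2]>90)
    c=P['_c'] if '_c' in P else None
    n,l,s,cc=cv2.connectedComponentsWithStats(m.astype(np.uint8))
    out=[]
    for i in range(1,n):
        if s[i,4]>=minn:
            v,u=np.nonzero(l==i)
            h=cv2.convexHull(np.stack([u,v],1).astype(np.int32)); M=cv2.moments(h)
            cu,cv_=(M['m10']/M['m00'],M['m01']/M['m00']) if M['m00']>0 else cc[i]
            out.append((s[i,4],cu,cv_,ray_z(P,cu,cv_,z)))
    return out
E
python3 - <<'E'
from h import *
from scipy.optimize import least_squares
pts=[];T=[]
for i in range(14):
    t=ctrl.state()['t'];P=camera_params('wrist');im,d=camera('wrist')
    o=[r for r in ring(im,P) if r[0]>60]
    if o:
        r=max(o,key=lambda r:r[0]);pts.append(r[3][:2]);T.append(t);print(round(t,2),r[0],round(r[1],1),round(r[2],1),r[3].round(4))
pts=np.array(pts)
f=least_squares(lambda p:np.hypot(pts[:,0]-p[0],pts[:,1]-p[1])-p[2],[.554,-.094,.047]);print(f.x,(f.fun*1e3).round(2))
g=least_squares(lambda p:np.hypot(pts[:,0]-p[0],pts[:,1]-p[1])-.047,[.554,-.094]);print(g.x,(g.fun*1e3).round(2))
a=np.unwrap(np.arctan2(pts[:,1]-f.x[1],pts[:,0]-f.x[0]));print(np.polyfit(T,a,1))
cv2.imwrite('pics/w4.png',im[:,:,::-1])
# red top face
im,d,P=load('w3')
hsv=cv2.cvtColor(im,cv2.COLOR_RGB2HSV)
m=(hsv[...,1]>170)&((hsv[...,0]<6)|(hsv[...,0]>174))&(im[...,0]>190);m[:250]=0
v,u=np.nonzero(m);print(m.sum(),u.min(),u.max(),v.min(),v.max());print(ray_z(P,(u.min()+u.max())/2,(v.min()+v.max())/2,.249+.016))
# hub top ellipse
W=cloud(d,P)
# deck edge lines for yaw
cv2.imwrite('pics/w3b.png',cv2.resize(im[190:310,210:300,::-1],None,fx=6,fy=6,interpolation=cv2.INTER_CUBIC)[:600])
E
```

```text
5.25 252 241.5 79.9 [ 0.6028 -0.0886  0.1215]
5.3 247 231.5 83.4 [ 0.6009 -0.0795  0.1215]
5.35 252 222.3 89.0 [ 0.5974 -0.071   0.1215]
5.4 242 214.2 96.7 [ 0.5921 -0.0632  0.1215]
5.45 233 207.5 105.9 [ 0.5854 -0.0565  0.1215]
5.5 231 202.8 116.1 [ 0.5777 -0.0515  0.1215]
5.55 220 200.1 127.0 [ 0.569  -0.0479  0.1215]
5.6 221 199.6 138.1 [ 0.5598 -0.0464  0.1215]
5.65 210 201.1 149.0 [ 0.5504 -0.0464  0.1215]
5.7 203 204.7 159.1 [ 0.5413 -0.0486  0.1215]
5.75 194 210.0 168.2 [ 0.5328 -0.0523  0.1215]
5.8 188 217.0 176.1 [ 0.5252 -0.0577  0.1215]
5.85 189 225.2 182.3 [ 0.5189 -0.0645  0.1215]
5.9 181 234.4 187.0 [ 0.5138 -0.0724  0.1215]
[ 0.55601684 -0.0931104   0.04693688] [ 0.02 -0.03  0.03 -0.06  0.   -0.01  0.06 -0.06  0.07 -0.03  0.01  0.
 -0.08  0.05]
[ 0.55600255 -0.0931885 ] [-0.02 -0.05  0.02 -0.06  0.01  0.    0.08 -0.04  0.08 -0.02  0.01 -0.01
 -0.11  0.01]
[  3.98504627 -20.82663066]
5 242 269 283 297
[ 0.50426843 -0.09177327  0.265     ]
```

View pics/w3b.png

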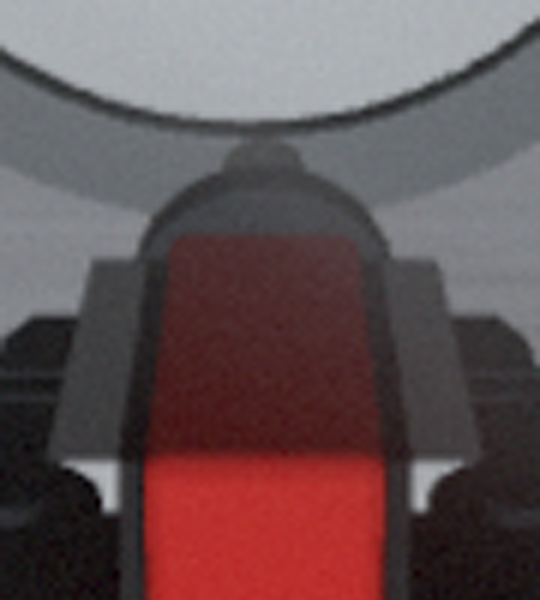

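```bash
python3 - <<'E'
from h import *
im,d,P=load('w3')
g=cv2.cvtColor(im,cv2.COLOR_RGB2HSV)[...,1].astype(float)  # saturation: green high, deck low
g=cv2.GaussianBlur(g,(0,0),1)
def edge_cols(us,v0,v1):
    o=[]
    for u in us:
        c=np.diff(g[v0:v1,u]);k=np.argmax(abs(c))
        if 0<k<len(c)-1:
            a,b,e=abs(c[k-1:k+2]);k=k+.5*(a-e)/(a-2*b+e)
        o.append((u,v0+k+.5))
    return np.array(o)
e=edge_cols([*range(70,205,4),*range(310,340,3)],242,262)
W=np.array([ray_z(P,u,v,.085)[:2] for u,v in e])
k=np.polyfit(W[:,1],W[:,0],1);r=W[:,0]-np.polyval(k,W[:,1]);ok=abs(r)<.0015
k=np.polyfit(W[ok,1],W[ok,0],1);print('bottom',ok.sum(),len(ok),k,np.degrees(np.arctan(k[0])),r[ok].std())
o=[]
for v in range(20,235,5):
    c=abs(np.diff(g[v,335:380]));o.append((335+np.argmax(c)+.5,v))
W=np.array([ray_z(P,u,v,.085)[:2] for u,v in o])
k=np.polyfit(W[:,0],W[:,1],1);r=W[:,1]-np.polyval(k,W[:,0]);ok=abs(r)<.0015;k=np.polyfit(W[ok,0],W[ok,1],1);print('right',ok.sum(),len(ok),k,np.degrees(np.arctan(k[0])))
# top cam
im,d,P=load('t0')
print('top yellow',[ray_z(P,277.94,212.31,.119)])
# axle from deck: corners by bottom & right edges
E
```

```text
bottom 44 44 [0.08385444 0.43543284] 4.793291740389829 0.00011925064606255625
right 43 43 [-0.0856237  -0.14894955] -4.893940050129388
top yellow [array([ 0.45649765, -0.08435052,  0.119     ])]
```

```bash
python3 - <<'E'
from h import *
im,d,P=load('w3')
print('top',ray_z(P,253.67,282.4,.2651), 'back top edge',ray_z(P,253.67,265.7,.2651),'front',ray_z(P,253.67,299.7,.2651))
print('tip u',ray_z(P,253.2,216.6,.183),ray_z(P,253.67,218.3,.183))
# collar: centre at z tip+.04, 26mm across: crop cols 140..388
print('collar far edge',ray_z(P,253.5,190+172/6-.5,.183+.034),ray_z(P,253.5,190+172/6-.5,.183+.040))
# predicted far edges for nose sphere
E
```

```text
top [ 0.50820133 -0.09132089  0.2651    ] back top edge [ 0.51630288 -0.09203725  0.2651    ] front [ 0.49946894 -0.09054875  0.2651    ]
tip u [ 0.50682904 -0.09087516  0.183     ] [ 0.50551749 -0.09109273  0.183     ]
collar far edge [ 0.51893561 -0.09217625  0.217     ] [ 0.52128387 -0.09238705  0.223     ]
```

Emit:
arm_command(
  delta_pos=[
    [0.001,0.001,-0.01],
    [0.001,0.001,-0.02],
    [0,0,-0.015],
    [0,0,-0.008],
    [0,0,0],
    [0,0,0],
  ],
  rotation=[
    [0,0,0],
    [0,0,0],
    [0,0,0],
    [0,0,0],
    [0,0,0],
    [0,0,0],
  ],
)

```text
t: 6.55
position: [0.5097, -0.0881, 0.1966]
tool_rot: [-2.179, 0.092, 2.178]
force: [-0.2, -0.3, -0.5]
finger_gap: 0.0174
```

```bash
cat > meas.py <<'E'
from h import *
import sys
from scipy.optimize import least_squares
pts=[];T=[]
s=ctrl.state();print(s['t'],s['position'],s['force'])
for i in range(int(sys.argv[2])):
    t=ctrl.state()['t'];P=camera_params('wrist');im,d=camera('wrist')
    o=[r for r in ring(im,P) if r[0]>100]
    if o:
        r=max(o,key=lambda r:r[0]);pts.append(r[3][:2]);T.append(t)
pts=np.array(pts)
f=least_squares(lambda p:np.hypot(pts[:,0]-p[0],pts[:,1]-p[1])-.047,[.556,-.0931]);print(len(pts),f.x,(f.fun*1e3).round(2))
a=np.unwrap(np.arctan2(pts[:,1]-f.x[1],pts[:,0]-f.x[0]));print('om',np.polyfit(T,a,1)[0],'ang',a[-1],T[-1])
yaw=np.radians(-4.85);print('slot',f.x+.047*np.array([-np.cos(yaw),-np.sin(yaw)]))
np.savez('pics/'+sys.argv[1]+'.npz',im=im,d=d,P=np.array([P],dtype=object),t=t)
cv2.imwrite('pics/'+sys.argv[1]+'.png',cv2.resize(im[:,:,::-1],(768,576),interpolation=cv2.INTER_CUBIC))
cv2.imwrite('pics/'+sys.argv[1]+'b.png',cv2.resize(im[190:310,200:310,::-1],None,fx=5,fy=5,interpolation=cv2.INTER_CUBIC))
tip=s['position']-np.array([0,0,.066]);u,v=proj(P,tip);print('tip px',u,v,'crop',(u-200+.5)*5,(v-190+.5)*5)
E
python3 meas.py w5 20
```

```text
6.55 [ 0.5096648  -0.08811276  0.19656271] [-0.15921364 -0.30562264 -0.53621118]
20 [ 0.55604996 -0.09313259] [-0.02  0.01  0.07  0.03 -0.    0.05 -0.02 -0.04 -0.03  0.02 -0.06 -0.02
  0.05  0.02 -0.07  0.01  0.07  0.1   0.14 -0.22]
om 3.9764696279128593 ang 2.7502172034871273 7.5
slot [ 0.50921825 -0.08915886]
tip px 254.45992741630636 216.36819664342937 crop 274.7996370815318 134.34098321714686
```

View pics/w5.png

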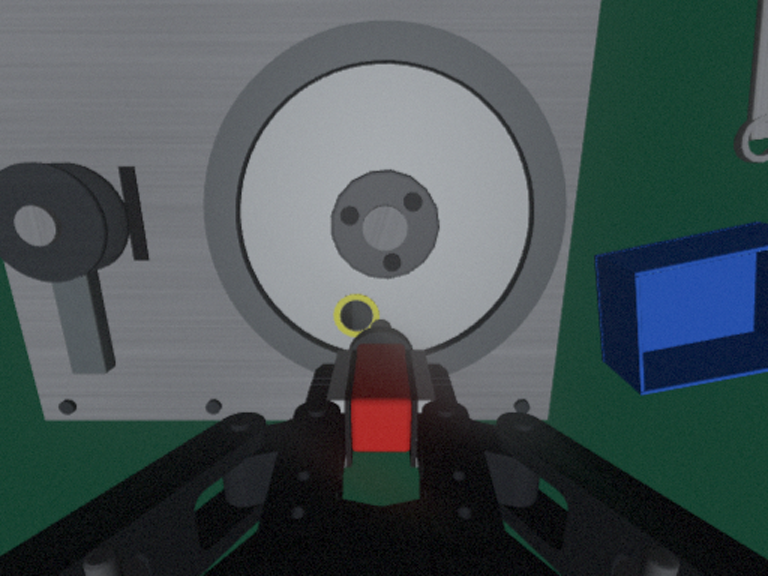

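View pics/w5b.png

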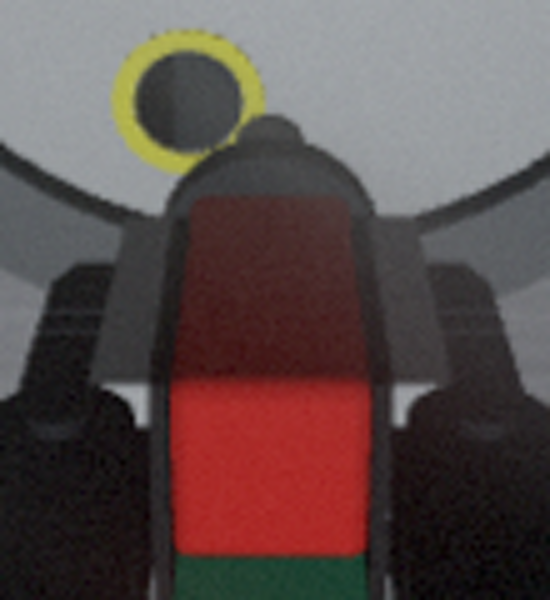

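```bash
python3 - <<'E'
from h import *
s=ctrl.state();print(s['t'],s['position'],s['force'],s['torque'])
E
```

```text
7.55 [ 0.5093042  -0.08806449  0.19631545] [ 0.10542347  0.1035474  -2.4276103 ] [ 0.01403597 -0.03346988 -0.01535492]
```

Emit:
arm_command(
  delta_pos=[
    [0,-0.0017,-0.002],
    [0,0,-0.002],
    [0,0,-0.002],
    [0,0,0],
    [0,0,0],
    [0,0,0],
  ],
  rotation=[
    [0,0,0],
    [0,0,0],
    [0,0,0],
    [0,0,0],
    [0,0,0],
    [0,0,0],
  ],
)

```text
t: 8.15
position: [0.5094, -0.0898, 0.1904]
tool_rot: [-2.178, 0.092, 2.178]
force: [-0.3, -0.6, -0.4]
finger_gap: 0.0174
```

```bash
cat > om.py <<'E'
from h import *
import sys
C=np.array([.5560,-.0931]);F=[];T=[];A=[];Z=[]
for i in range(int(sys.argv[1])):
    s=ctrl.state();F.append(s['force']);Z.append(s['position']);P=camera_params('wrist');im,d=camera('wrist')
    o=[r for r in ring(im,P) if r[0]>60]
    if o:
        r=max(o,key=lambda r:r[0]);q=r[3][:2]-C;T.append(s['t'])
        A.append(np.arctan2(q[1],q[0])); 
s=ctrl.state();F.append(s['force']);Z.append(s['position'])
print('t',s['t'],'pos',s['position'].round(5),'F',np.mean(F,0).round(2),'sd',np.std(F,0).round(2),'fz',np.array(F)[:,2].round(1))
A=np.unwrap(A)
if len(A)>1:
    rem=(3.057-A[-1])%(2*np.pi)
    print('om',(np.diff(A)/np.diff(T)).round(2),'ang',A[-1].round(3),'at',T[-1],'rem to slot',rem.round(3),'mm',(rem*47).round(1))
else: print('n',len(A),A,((3.057-np.array(A))%(2*np.pi)*47))
if len(sys.argv)>2:
    cv2.imwrite('pics/'+sys.argv[2]+'.png',cv2.resize(im[190:310,200:310,::-1],None,fx=5,fy=5,interpolation=cv2.INTER_CUBIC))
E
python3 om.py 12 w6
```

```text
t 8.75 pos [ 0.5093  -0.08975  0.19033] F [-0.18 -0.36 -0.88] sd [0.41 0.57 0.48] fz [-0.4 -0.2 -1.7 -0.5 -1.8 -1.  -1.  -0.9 -0.2 -0.9 -0.8 -1.  -1.2]
om [3.97 3.96 3.98 3.97 3.97 3.96 3.97 4.   3.97 3.98 4.  ] ang 1.243 at 8.7 rem to slot 1.814 mm 85.2
```

View pics/w6.png

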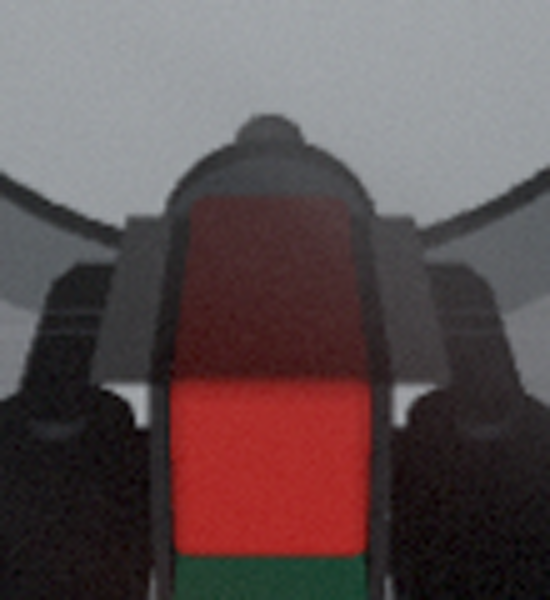

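Emit:
arm_command(
  delta_pos=[
    [0,0,-0.001],
    [0,0,-0.001],
    [0,0,0],
    [0,0,0],
    [0,0,0],
  ],
  rotation=[
    [0,0,0],
    [0,0,0],
    [0,0,0],
    [0,0,0],
    [0,0,0],
  ],
)

```text
t: 9.25
position: [0.5093, -0.0898, 0.1883]
tool_rot: [-2.178, 0.092, 2.178]
force: [0.3, -0.4, -1.1]
finger_gap: 0.0175
```

```bash
python3 om.py 5
```

```text
t 9.5 pos [ 0.50928 -0.08976  0.18836] F [-0.13 -0.15 -1.2 ] sd [0.35 0.29 0.5 ] fz [-1.1 -2.  -1.3 -1.6 -0.5 -0.8]
om [3.86 3.94 4.01 3.93] ang -2.065 at 9.45 rem to slot 5.122 mm 240.7
```

Emit:
arm_command(
  delta_pos=[
    [0,0,-0.0005],
    [0,0,0],
    [0,0,0],
  ],
  rotation=[
    [0,0,0],
    [0,0,0],
    [0,0,0],
  ],
)

```text
t: 9.8
position: [0.5093, -0.0898, 0.1878]
tool_rot: [-2.178, 0.092, 2.178]
force: [-0.2, -0.1, -0.3]
finger_gap: 0.0173
```

```bash
python3 om.py 4
```

```text
t 10.0 pos [ 0.50929 -0.08977  0.18782] F [ 0.16 -0.02 -1.22] sd [0.52 0.39 0.58] fz [-0.3 -0.9 -1.4 -1.6 -2. ]
om [3.95 3.96 3.96] ang -0.084 at 9.95 rem to slot 3.141 mm 147.6
```

Emit:
arm_command(
  delta_pos=[
    [0,0,-0.0005],
    [0,0,0],
    [0,0,0],
  ],
  rotation=[
    [0,0,0],
    [0,0,0],
    [0,0,0],
  ],
)

```text
t: 10.3
position: [0.5093, -0.0898, 0.1873]
tool_rot: [-2.178, 0.092, 2.178]
force: [0.6, 0.1, -0.9]
finger_gap: 0.0172
```

```bash
python3 om.py 4
```

```text
t 10.5 pos [ 0.5093  -0.08977  0.18733] F [-0.23 -0.34 -1.13] sd [0.44 0.27 0.22] fz [-0.9 -1.1 -1.1 -1.1 -1.5]
om [3.94 3.98 3.97] ang 1.901 at 10.45 rem to slot 1.156 mm 54.3
```

Emit:
arm_command(
  delta_pos=[
    [0,0,0],
    [0,0,0],
    [0,0,0],
    [0,0,-0.0005],
    [0,0,0],
  ],
  rotation=[
    [0,0,0],
    [0,0,0],
    [0,0,0],
    [0,0,0],
    [0,0,0],
  ],
)

```text
t: 11.0
position: [0.5093, -0.0898, 0.1868]
tool_rot: [-2.178, 0.093, 2.178]
force: [0.0, -1.0, -1.2]
finger_gap: 0.0172
```

```bash
python3 om.py 4
```

```text
t 11.2 pos [ 0.50929 -0.08978  0.18683] F [-0.03 -0.67 -0.96] sd [0.49 0.24 0.15] fz [-1.2 -1.  -0.7 -0.9 -1. ]
om [3.65 3.61 3.64] ang -1.678 at 11.15 rem to slot 4.735 mm 222.6
```

Emit:
arm_command(
  delta_pos=[
    [0,0,-0.0004],
    [0,0,-0.0004],
    [0,0,-0.0003],
    [0,0,0],
  ],
  rotation=[
    [0,0,0],
    [0,0,0],
    [0,0,0],
    [0,0,0],
  ],
)

```text
t: 11.6
position: [0.5094, -0.09, 0.186]
tool_rot: [-2.179, 0.093, 2.178]
force: [-0.9, -1.8, 0.6]
finger_gap: 0.0174
```

```bash
python3 om.py 3
```

```text
t 11.75 pos [ 0.50939 -0.0899   0.18593] F [-0.68 -1.47  0.75] sd [0.23 0.5  0.12] fz [0.6 0.9 0.7 0.8]
om [1.34 1.22] ang -0.347 at 11.7 rem to slot 3.404 mm 160.0
```

Emit:
arm_command(
  delta_pos=[
    [0,0,-0.0002],
    [0,0,-0.0001],
  ],
  rotation=[
    [0,0,0],
    [0,0,0],
  ],
)

```text
t: 11.95
position: [0.5094, -0.0899, 0.1856]
tool_rot: [-2.179, 0.093, 2.178]
force: [0.2, -2.4, 2.0]
finger_gap: 0.017
```

```bash
python3 om.py 4
```

```text
t 12.15 pos [ 0.50941 -0.08981  0.18557] F [ 0.01 -1.68  1.68] sd [0.57 0.6  0.56] fz [2.  2.5 1.1 1.  1.8]
om [0.5  0.41 0.4 ] ang -0.06 at 12.1 rem to slot 3.117 mm 146.5
```

```bash
python3 om.py 8
```

```text
t 12.55 pos [ 0.50935 -0.08979  0.18546] F [-0.02 -2.12  2.28] sd [0.6  0.65 0.57] fz [1.8 2.1 3.4 1.5 2.9 2.2 2.  2.  2.7]
om [0.34 0.34 0.19 0.16 0.08 0.11 0.02] ang 0.017 at 12.5 rem to slot 3.04 mm 142.9
```

Emit:
arm_command(
  delta_pos=[
    [0,0,0.0003],
    [0,0,0],
    [0,0,0],
    [0,0,0],
    [0,0,0],
    [0,0,0],
    [0,0,0],
    [0,0,0],
  ],
  rotation=[
    [0,0,0],
    [0,0,0],
    [0,0,0],
    [0,0,0],
    [0,0,0],
    [0,0,0],
    [0,0,0],
    [0,0,0],
  ],
)

```text
t: 13.35
position: [0.5092, -0.0898, 0.1857]
tool_rot: [-2.178, 0.092, 2.178]
force: [-0.1, -2.2, 1.6]
finger_gap: 0.0173
```

```bash
python3 om.py 6
```

```text
t 13.65 pos [ 0.50927 -0.08977  0.18569] F [-0.18 -1.87  1.91] sd [0.22 0.36 0.32] fz [1.6 2.4 1.7 1.8 1.5 2.1 2.3]
om [0.47 0.45 0.5  0.46 0.51] ang 0.424 at 13.6 rem to slot 2.633 mm 123.8
```

Emit:
arm_command(
  delta_pos=[
    [0,0,0],
    [0,0,0],
    [0,0,0],
    [0,0,0],
    [0,0,0],
    [0,0,0],
    [0,0,0],
    [0,0,0],
    [0,0,0],
    [0,0,0],
    [0,0,0],
    [0,0,0],
    [0,0,0],
    [0,0,0],
    [0,0,0],
    [0,0,0],
    [0,0,0],
    [0,0,0],
  ],
  rotation=[
    [0,0,0],
    [0,0,0],
    [0,0,0],
    [0,0,0],
    [0,0,0],
    [0,0,0],
    [0,0,0],
    [0,0,0],
    [0,0,0],
    [0,0,0],
    [0,0,0],
    [0,0,0],
    [0,0,0],
    [0,0,0],
    [0,0,0],
    [0,0,0],
    [0,0,0],
    [0,0,0],
  ],
)

```text
t: 15.45
position: [0.5093, -0.0898, 0.1857]
tool_rot: [-2.178, 0.092, 2.178]
force: [-0.4, -1.0, 1.2]
finger_gap: 0.0175
```

```bash
python3 om.py 3
```

```text
t 15.6 pos [ 0.50926 -0.08978  0.18568] F [-0.47 -1.7   1.68] sd [0.11 0.4  0.4 ] fz [1.2 2.1 2.  1.3]
om [0.54 0.52] ang 1.44 at 15.55 rem to slot 1.617 mm 76.0
```

Emit:
arm_command(
  delta_pos=[
    [0,0,0],
    [0,0,0],
    [0,0,0],
    [0,0,0],
    [0,0,0],
    [0,0,0],
    [0,0,0],
    [0,0,0],
    [0,0,0],
    [0,0,0],
    [0,0,0],
    [0,0,0],
    [0,0,0],
    [0,0,0],
    [0,0,0],
    [0,0,0],
    [0,0,0],
    [0,0,0],
  ],
  rotation=[
    [0,0,0],
    [0,0,0],
    [0,0,0],
    [0,0,0],
    [0,0,0],
    [0,0,0],
    [0,0,0],
    [0,0,0],
    [0,0,0],
    [0,0,0],
    [0,0,0],
    [0,0,0],
    [0,0,0],
    [0,0,0],
    [0,0,0],
    [0,0,0],
    [0,0,0],
    [0,0,0],
  ],
)

```text
t: 17.4
position: [0.5093, -0.0898, 0.1857]
tool_rot: [-2.178, 0.092, 2.178]
force: [0.1, -2.4, 1.6]
finger_gap: 0.017
```

```bash
python3 om.py 2 w7
```

```text
t 17.5 pos [ 0.50927 -0.08979  0.18571] F [-0.61 -2.13  1.59] sd [0.61 0.35 0.12] fz [1.6 1.5 1.7]
om [0.51] ang 2.438 at 17.45 rem to slot 0.619 mm 29.1
```

View pics/w7.png

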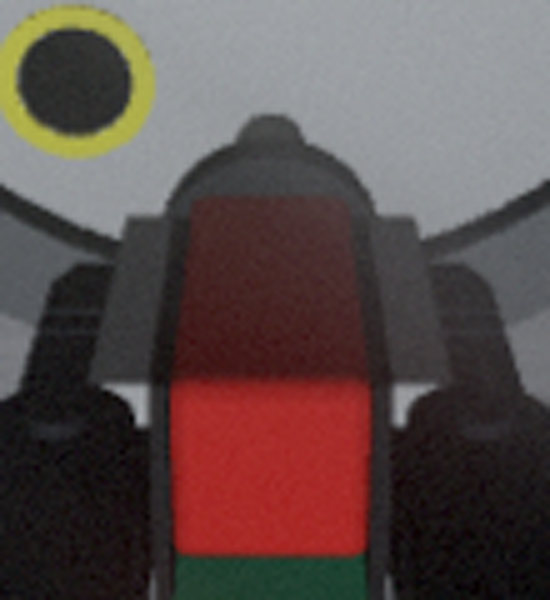

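Emit:
arm_command(
  delta_pos=[
    [0,0,-0.0001],
    [0,0,0],
    [0,0,0],
    [0,0,0],
    [0,0,0],
  ],
  rotation=[
    [0,0,0],
    [0,0,0],
    [0,0,0],
    [0,0,0],
    [0,0,0],
  ],
)

```text
t: 18.0
position: [0.5093, -0.0898, 0.1856]
tool_rot: [-2.178, 0.092, 2.178]
force: [0.3, -1.7, 2.8]
finger_gap: 0.0171
```

```bash
python3 om.py 3
```

```text
t 18.15 pos [ 0.50931 -0.08976  0.18561] F [-0.31 -1.83  2.19] sd [0.56 0.23 0.38] fz [2.8 2.1 2.  1.8]
om [0.33 0.31] ang 2.7 at 18.1 rem to slot 0.357 mm 16.8
```

Emit:
arm_command(
  delta_pos=[
    [0,0,-0.0001],
    [0,0,0],
    [0,0,0],
  ],
  rotation=[
    [0,0,0],
    [0,0,0],
    [0,0,0],
  ],
)

```text
t: 18.45
position: [0.5093, -0.0898, 0.1855]
tool_rot: [-2.178, 0.092, 2.178]
force: [-0.1, -2.4, 2.0]
finger_gap: 0.0171
```

```bash
python3 om.py 3 w8
```

```text
t 18.6 pos [ 0.50931 -0.08978  0.18553] F [ 0.13 -2.37  2.08] sd [0.24 0.31 0.41] fz [2.  1.5 2.1 2.7]
om [0.2  0.15] ang 2.783 at 18.55 rem to slot 0.274 mm 12.9
```

View pics/w8.png

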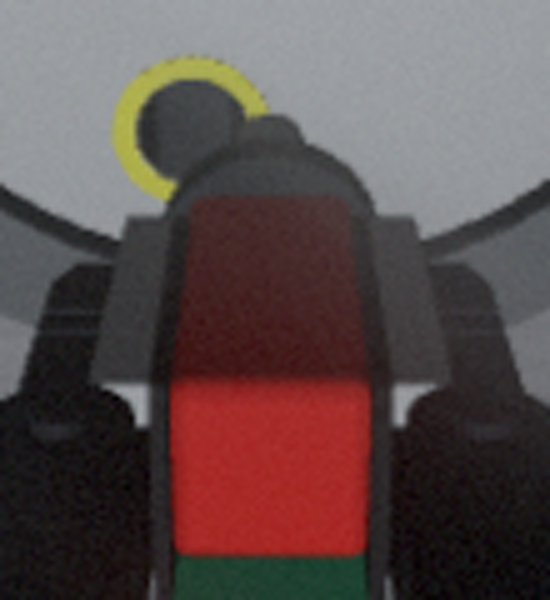

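Emit:
arm_command(
  delta_pos=[
    [0,0,0],
    [0,0,0],
    [0,0,0],
    [0,0,0],
    [0,0,0],
  ],
  rotation=[
    [0,0,0],
    [0,0,0],
    [0,0,0],
    [0,0,0],
    [0,0,0],
  ],
)

```text
t: 19.1
position: [0.5088, -0.0899, 0.1851]
tool_rot: [-2.177, 0.093, 2.18]
force: [-0.9, -1.7, 2.9]
finger_gap: 0.0171
```

```bash
python3 om.py 2 w9
```

```text
t 19.2 pos [ 0.50894 -0.08999  0.18548] F [-1.11 -1.74  2.5 ] sd [0.17 0.27 0.34] fz [2.9 2.1 2.5]
om [0.57] ang -2.991 at 19.15 rem to slot 6.048 mm 284.3
```

View pics/w9.png

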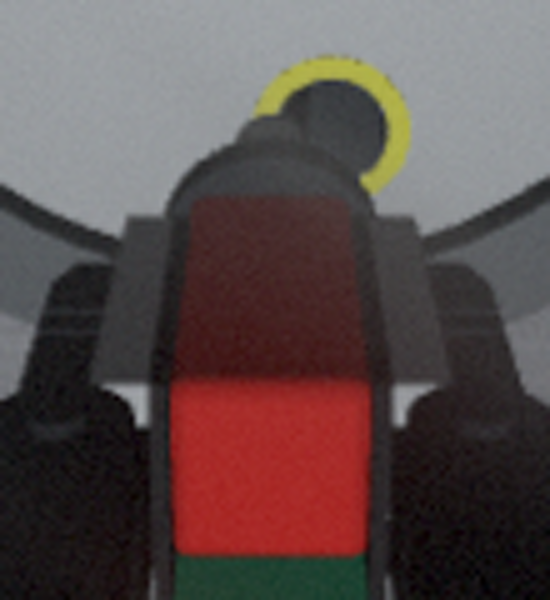

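Emit:
arm_command(
  delta_pos=[
    [0,0,0.0004],
    [0,0,0.0003],
    [0,0,0],
    [0,0,0],
    [0,0,0],
    [0,0,0],
    [0,0,0],
    [0,0,0],
    [0,0,0],
    [0,0,0],
    [0,0,0],
    [0,0,0],
    [0,0,0],
    [0,0,0],
    [0,0,0],
  ],
  rotation=[
    [0,0,0],
    [0,0,0],
    [0,0,0],
    [0,0,0],
    [0,0,0],
    [0,0,0],
    [0,0,0],
    [0,0,0],
    [0,0,0],
    [0,0,0],
    [0,0,0],
    [0,0,0],
    [0,0,0],
    [0,0,0],
    [0,0,0],
  ],
)

```text
t: 20.7
position: [0.5093, -0.0898, 0.1862]
tool_rot: [-2.178, 0.092, 2.178]
force: [-0.3, -2.0, 0.5]
finger_gap: 0.0174
```

```bash
python3 om.py 4
```

```text
t 20.9 pos [ 0.50928 -0.08976  0.1862 ] F [-0.33 -1.52  0.91] sd [0.3  0.42 0.3 ] fz [0.5 0.7 1.  1.3 1.1]
om [1.72 1.75 1.76] ang -0.491 at 20.85 rem to slot 3.548 mm 166.8
```

Emit:
arm_command(
  delta_pos=[
    [0,0,0],
    [0,0,0],
    [0,0,0],
    [0,0,0],
    [0,0,-0.0003],
    [0,0,-0.0002],
    [0,0,0],
    [0,0,0],
    [0,0,0],
    [0,0,0],
    [0,0,0],
    [0,0,0],
  ],
  rotation=[
    [0,0,0],
    [0,0,0],
    [0,0,0],
    [0,0,0],
    [0,0,0],
    [0,0,0],
    [0,0,0],
    [0,0,0],
    [0,0,0],
    [0,0,0],
    [0,0,0],
    [0,0,0],
  ],
)

```text
t: 22.1
position: [0.5093, -0.0898, 0.1858]
tool_rot: [-2.178, 0.092, 2.178]
force: [-0.5, -1.5, 1.6]
finger_gap: 0.0173
```

```bash
python3 om.py 3
```

```text
t 22.25 pos [ 0.50932 -0.08977  0.18575] F [ 0.01 -1.81  1.99] sd [0.47 0.58 0.37] fz [1.6 2.2 2.5 1.7]
om [0.64 0.64] ang 1.112 at 22.2 rem to slot 1.945 mm 91.4
```

Emit:
arm_command(
  delta_pos=[
    [0,0,0],
    [0,0,0],
    [0,0,0],
    [0,0,0],
    [0,0,0],
    [0,0,0],
    [0,0,0],
    [0,0,0],
    [0,0,0],
    [0,0,0],
    [0,0,0],
    [0,0,0],
    [0,0,0],
    [0,0,0],
    [0,0,0],
    [0,0,0],
    [0,0,0],
    [0,0,0],
    [0,0,0],
    [0,0,-0.0001],
  ],
  rotation=[
    [0,0,0],
    [0,0,0],
    [0,0,0],
    [0,0,0],
    [0,0,0],
    [0,0,0],
    [0,0,0],
    [0,0,0],
    [0,0,0],
    [0,0,0],
    [0,0,0],
    [0,0,0],
    [0,0,0],
    [0,0,0],
    [0,0,0],
    [0,0,0],
    [0,0,0],
    [0,0,0],
    [0,0,0],
    [0,0,0],
  ],
)

```text
t: 24.25
position: [0.5093, -0.0898, 0.1856]
tool_rot: [-2.178, 0.092, 2.178]
force: [-0.0, -2.0, 1.7]
finger_gap: 0.0174
```

```bash
python3 om.py 3
```

```text
t 24.4 pos [ 0.50929 -0.08977  0.18562] F [-0.41 -2.35  2.27] sd [0.88 0.33 0.36] fz [1.7 2.2 2.5 2.7]
om [0.44 0.39] ang 2.255 at 24.35 rem to slot 0.802 mm 37.7
```

Emit:
arm_command(
  delta_pos=[
    [0,0,0],
    [0,0,0],
    [0,0,0],
    [0,0,0],
    [0,0,0],
    [0,0,0],
    [0,0,0],
    [0,0,0],
    [0,0,0],
    [0,0,0],
    [0,0,-0.0001],
    [0,0,0],
  ],
  rotation=[
    [0,0,0],
    [0,0,0],
    [0,0,0],
    [0,0,0],
    [0,0,0],
    [0,0,0],
    [0,0,0],
    [0,0,0],
    [0,0,0],
    [0,0,0],
    [0,0,0],
    [0,0,0],
  ],
)

```text
t: 25.6
position: [0.5093, -0.0898, 0.1855]
tool_rot: [-2.178, 0.092, 2.178]
force: [-0.2, -1.4, 1.4]
finger_gap: 0.0171
```

```bash
python3 om.py 3 w10
```

```text
t 25.75 pos [ 0.50932 -0.08979  0.18556] F [-0.04 -1.91  1.9 ] sd [0.21 0.42 0.33] fz [1.4 1.9 1.9 2.4]
om [0.19 0.13] ang 2.694 at 25.7 rem to slot 0.363 mm 17.1
```

View pics/w10.png

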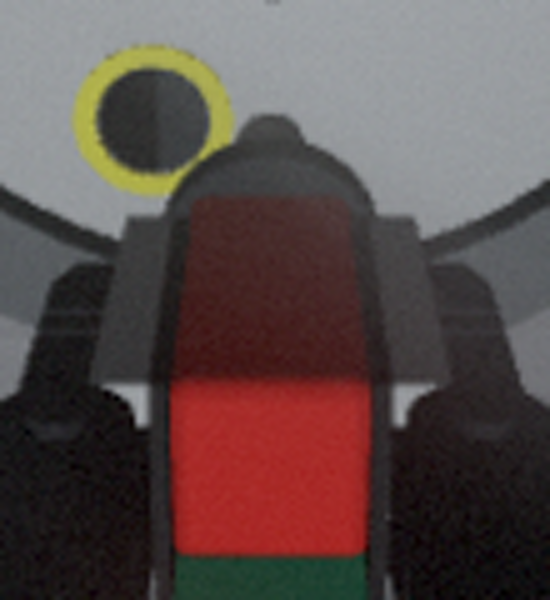

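Emit:
arm_command(
  delta_pos=[
    [0,0,0],
    [0,0,0],
    [0,0,0],
    [0,0,0],
  ],
  rotation=[
    [0,0,0],
    [0,0,0],
    [0,0,0],
    [0,0,0],
  ],
)

```text
t: 26.15
position: [0.5093, -0.0898, 0.1855]
tool_rot: [-2.178, 0.092, 2.178]
force: [0.3, -2.1, 2.9]
finger_gap: 0.0173
```

```bash
python3 om.py 2 w11
```

```text
t 26.25 pos [ 0.50928 -0.08977  0.18552] F [-0.28 -1.92  2.5 ] sd [0.39 0.19 0.32] fz [2.9 2.2 2.4]
om [0.1] ang 2.756 at 26.2 rem to slot 0.301 mm 14.2
```

View pics/w11.png

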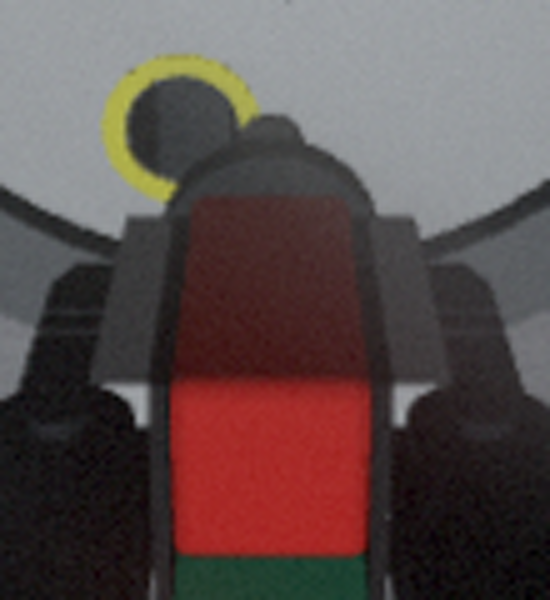

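Emit:
arm_command(
  delta_pos=[
    [0,0,0],
    [0,0,0],
    [0,0,0],
    [0,0,0],
  ],
  rotation=[
    [0,0,0],
    [0,0,0],
    [0,0,0],
    [0,0,0],
  ],
)

```text
t: 26.65
position: [0.5093, -0.0898, 0.1855]
tool_rot: [-2.178, 0.092, 2.178]
force: [-1.0, -2.4, 3.0]
finger_gap: 0.017
```

```bash
python3 om.py 2 w12
```

```text
t 26.75 pos [ 0.50931 -0.08977  0.18553] F [-0.69 -2.04  2.39] sd [0.32 0.29 0.63] fz [3.  2.7 1.5]
om [0.02] ang 2.809 at 26.7 rem to slot 0.248 mm 11.7
```

View pics/w12.png

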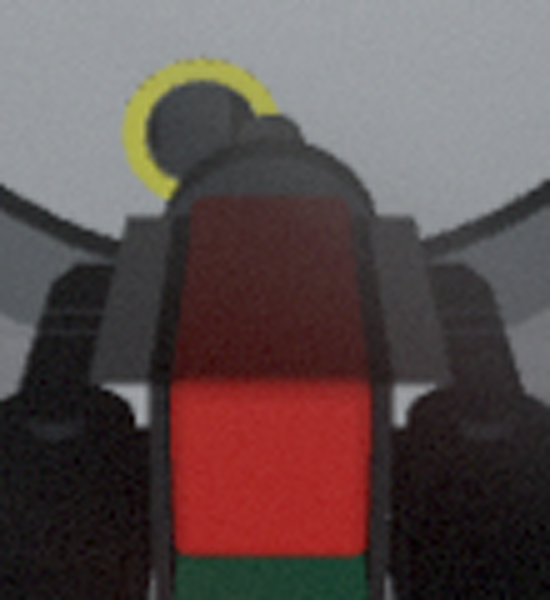

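Emit:
arm_command(
  delta_pos=[
    [0,0,0],
    [0,0,0],
  ],
  rotation=[
    [0,0,0],
    [0,0,0],
  ],
)

```text
t: 26.95
position: [0.5091, -0.0894, 0.1851]
tool_rot: [-2.177, 0.092, 2.178]
force: [-0.0, -0.3, -1.5]
finger_gap: 0.0172
```

```bash
python3 om.py 1 w13
```

```text
t 27.0 pos [ 0.5089  -0.08928  0.18487] F [ 0.68 -0.31 -1.26] sd [0.68 0.03 0.25] fz [-1.5 -1. ]
n 1 [2.95893183] [4.60920417]
```

View pics/w13.png

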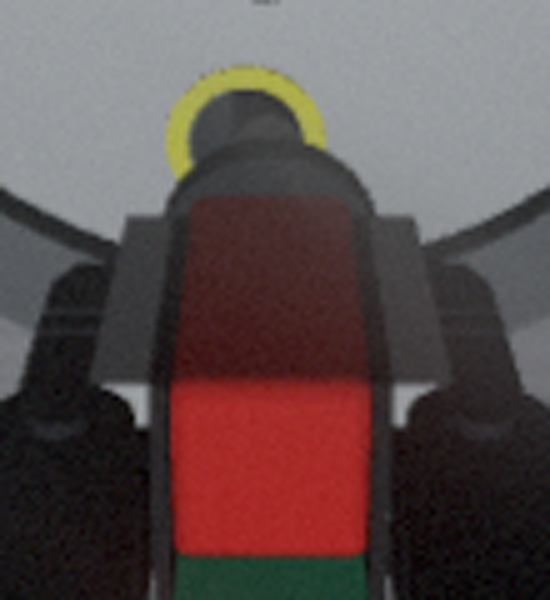

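Emit:
arm_command(
  delta_pos=[
    [0,0,-0.0045],
  ],
  rotation=[
    [0,0,0],
  ],
)

```text
t: 27.1
position: [0.5093, -0.0901, 0.1815]
tool_rot: [-2.179, 0.093, 2.179]
force: [-2.2, -2.0, 7.6]
finger_gap: 0.0169
```

```bash
python3 om.py 2 w14
```

```text
t 27.2 pos [ 0.50931 -0.09     0.18087] F [-0.91 -2.19  3.26] sd [1.   0.52 3.97] fz [ 7.6  4.2 -2. ]
om [-0.22] ang -3.085 at 27.15 rem to slot 6.142 mm 288.7
```

View pics/w14.png

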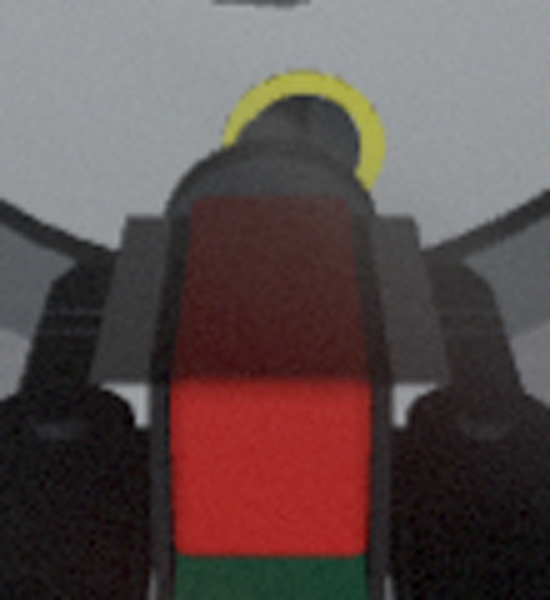

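Emit:
arm_command(
  delta_pos=[
    [0,0.0001,-0.002],
    [0,0,-0.002],
    [0,0,-0.002],
    [0,0,0],
  ],
  rotation=[
    [0,0,0],
    [0,0,0],
    [0,0,0],
    [0,0,0],
  ],
)

```text
t: 27.6
position: [0.5091, -0.0897, 0.1745]
tool_rot: [-2.177, 0.093, 2.179]
force: [-0.5, -2.4, 0.1]
finger_gap: 0.0174
```

```bash
python3 om.py 3 w15
```

```text
t 27.75 pos [ 0.50909 -0.08961  0.17478] F [-0.11 -2.17 -0.44] sd [0.24 0.29 0.52] fz [ 0.1 -0.3 -1.3 -0.2]
om [-0.   -0.01] ang -3.124 at 27.7 rem to slot 6.181 mm 290.5
```

View pics/w15.png

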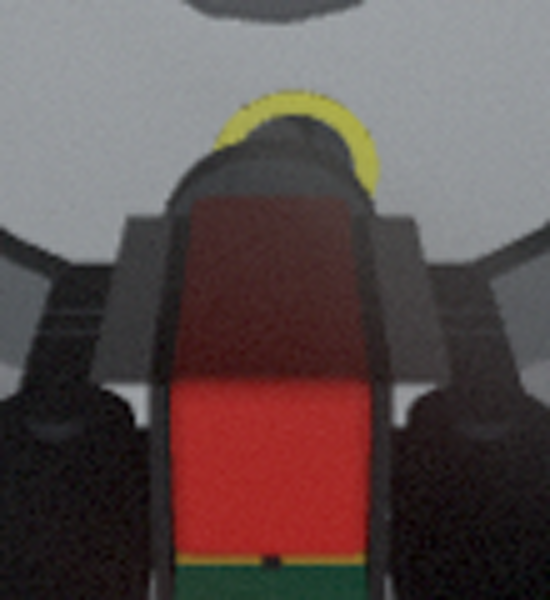

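Emit:
arm_command(
  delta_pos=[
    [0,0,-0.001],
    [0,0,-0.001],
    [0,0,-0.001],
    [0,0,-0.001],
    [0,0,-0.001],
    [0,0,0],
  ],
  rotation=[
    [0,0,0],
    [0,0,0],
    [0,0,0],
    [0,0,0],
    [0,0,0],
    [0,0,0],
  ],
)

```text
t: 28.35
position: [0.5094, -0.0897, 0.1699]
tool_rot: [-2.178, 0.092, 2.178]
force: [-0.2, -2.7, -1.0]
finger_gap: 0.0172
```

```bash
python3 om.py 3
```

```text
t 28.5 pos [ 0.50934 -0.08967  0.16999] F [ 0.35 -2.22 -0.22] sd [0.66 0.66 0.62] fz [-1.  -0.2 -0.5  0.7]
om [-0.    0.01] ang -3.098 at 28.45 rem to slot 6.155 mm 289.3
```

Emit:
arm_command(
  delta_pos=[
    [0,0,-0.001],
    [0,0,-0.001],
    [0,0,-0.001],
    [0,0,-0.001],
    [0,0,0],
  ],
  rotation=[
    [0,0,0],
    [0,0,0],
    [0,0,0],
    [0,0,0],
    [0,0,0],
  ],
)

```text
t: 29.0
position: [0.5093, -0.0897, 0.1658]
tool_rot: [-2.178, 0.092, 2.178]
force: [0.1, -2.8, 0.5]
finger_gap: 0.0169
```

```bash
python3 om.py 3
```

```text
t 29.15 pos [ 0.50926 -0.08966  0.16595] F [-0.09 -2.16  0.06] sd [0.34 0.41 0.25] fz [ 0.5 -0.1 -0.1 -0.1]
om [-0.01  0.02] ang -3.074 at 29.1 rem to slot 6.131 mm 288.1
```

Emit:
arm_command(
  delta_pos=[
    [0,0,-0.002],
    [0,0,-0.002],
    [0,0,-0.002],
    [0,0,-0.002],
    [0,0,-0.002],
    [0,0,-0.001],
    [0,0,0],
  ],
  rotation=[
    [0,0,0],
    [0,0,0],
    [0,0,0],
    [0,0,0],
    [0,0,0],
    [0,0,0],
    [0,0,0],
  ],
)

```text
t: 29.85
position: [0.5092, -0.0897, 0.1548]
tool_rot: [-2.178, 0.092, 2.179]
force: [-0.4, -2.9, -0.1]
finger_gap: 0.0175
```

```bash
python3 om.py 3
```

```text
t 30.0 pos [ 0.50921 -0.08966  0.15493] F [-0.17 -2.39 -0.7 ] sd [0.51 0.58 0.57] fz [-0.1 -0.2 -1.1 -1.4]
n 0 [] []
```

2 mm to go. I'll seat it gently.

Emit:
arm_command(
  delta_pos=[
    [0,0,-0.0008],
    [0,0,-0.0008],
    [0,0,-0.0006],
    [0,0,0],
    [0,0,0],
  ],
  rotation=[
    [0,0,0],
    [0,0,0],
    [0,0,0],
    [0,0,0],
    [0,0,0],
  ],
)

```text
t: 30.5
position: [0.5093, -0.0897, 0.1528]
tool_rot: [-2.178, 0.092, 2.178]
force: [0.6, -3.0, -0.1]
finger_gap: 0.017
```

```bash
python3 om.py 3 w16
```

```text
t 30.65 pos [ 0.50934 -0.08966  0.15282] F [ 0.11 -2.76  0.14] sd [0.36 0.65 0.54] fz [-0.1  0.5 -0.6  0.8]
n 0 [] []
```

View pics/w16.png

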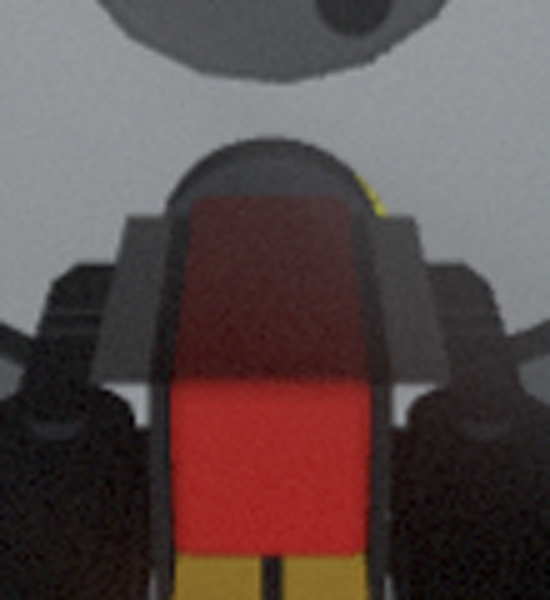

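Emit:
arm_command(
  delta_pos=[
    [0,0,-0.0005],
    [0,0,-0.0005],
    [0,0,0],
    [0,0,0],
  ],
  rotation=[
    [0,0,0],
    [0,0,0],
    [0,0,0],
    [0,0,0],
  ],
)

```text
t: 31.05
position: [0.5093, -0.0897, 0.152]
tool_rot: [-2.178, 0.092, 2.178]
force: [-0.9, -2.3, 1.5]
finger_gap: 0.0171
```

```bash
python3 om.py 4
```

```text
t 31.25 pos [ 0.50935 -0.08969  0.15194] F [-0.47 -1.91  2.1 ] sd [0.48 0.5  0.59] fz [1.5 3.  2.  1.5 2.5]
n 0 [] []
```

Emit:
arm_command(
  delta_pos=[
    [0,0,0],
    [0,0,0],
    [0,0,0],
    [0,0,0],
    [0,0,0],
    [0,0,0],
  ],
  rotation=[
    [0,0,0],
    [0,0,0],
    [0,0,0],
    [0,0,0],
    [0,0,0],
    [0,0,0],
  ],
  claw=0.04,
)

```text
t: 31.85
position: [0.5093, -0.0896, 0.1517]
tool_rot: [-2.178, 0.092, 2.178]
force: [-0.3, -0.3, -0.4]
finger_gap: 0.04
```

Emit:
arm_command(
  delta_pos=[
    [0,0,0.005],
    [0,0,0.015],
    [0,0,0.02],
    [0,0,0.02],
    [0,0,0.02],
    [0,0,0.02],
    [0,0,0],
    [0,0,0],
    [0,0,0],
  ],
  rotation=[
    [0,0,0],
    [0,0,0],
    [0,0,0],
    [0,0,0],
    [0,0,0],
    [0,0,0],
    [0,0,0],
    [0,0,0],
    [0,0,0],
  ],
)

```text
t: 32.75
position: [0.5086, -0.0896, 0.2509]
tool_rot: [-2.176, 0.093, 2.18]
force: [-0.7, 0.6, 0.3]
finger_gap: 0.0402
```

```bash
python3 - <<'E'
from h import *
s=ctrl.state();print(s['t'],s['position'],s['force'],s['finger_gap'])
im,d,P=shot('wrist','w17')
cv2.imwrite('pics/w17a.png',cv2.resize(im[:,:,::-1],(768,576),interpolation=cv2.INTER_CUBIC))
shot('scene','s17');im2,d2,P2=shot('wrist','w18')
print(abs(im.astype(int)-im2).mean())
W=cloud(d,P);m=(np.hypot(W[...,0]-.5092,W[...,1]+.0892)<.008)&(W[...,2]>.1)
print(np.percentile(W[m][:,2],[50,80,90]), proj(P,(.5092,-.0892,.1695)))
E
```

```text
32.75 [ 0.5086275  -0.08963329  0.25085564] [-0.70740977  0.61124351  0.33133472] 0.04021205332641741
2.852934095594618
[0.16933398 0.16978857 0.17005187] (np.float64(253.7448911293642), np.float64(208.5740625283201))
```

View pics/w17a.png

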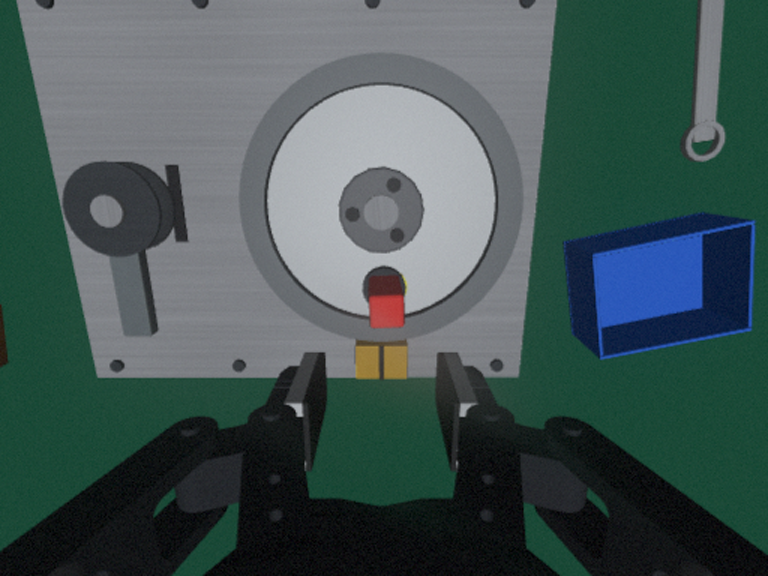

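View pics/s17.png

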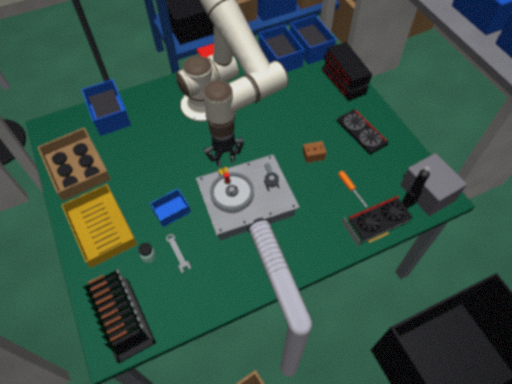

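The pin stands upright at (386,300) in line with the index line at (382,361). Its top measures 169.3 mm high, against 169.5 mm expected when seated. The gripper is clear and the other things haven't moved.

```bash
python3 - <<'E'
from h import *
a=load('w17')[0];b,_,_=shot('wrist','w19');print(ctrl.state()['t'],abs(a[95:180,175:335].astype(int)-b[95:180,175:335]).max())
print(sign_off())
E
```

```text
32.95 64
the job is handed in; nothing more can be done
None
```

The lock pin is home in the pulley's hole and the bracket slot, and the job was handed in at about 33 s, within the 64 s limit.

**Braking:** I took the pin from its block and pressed its nose on the web over the slot with about 2 to 3.5 N. The pulley slowed from 4 rad/s to a standstill, and I then let it creep round.
- **First pass missed:** the nose skipped over the hole at slow speed (about 0.6 rad/s just afterwards), so I let the pulley go round again.
- **Second pass caught:** the hole crept up at about 0.1 rad/s, sped up briefly under the nose, and was caught. The force reading peaked at about 8 N.

**Insertion:** I pushed the pin down in small steps without resistance until the collar met the web at about 3 N, then opened the gripper and lifted clear.

**Last checks:**
- The pin's top was 169.3 mm above the bench, against 169.5 mm expected when seated.
- The pin was in line with the index mark, the gripper touched nothing, and the other things looked unmoved in the pictures.
- The ring tracking showed the pulley still during insertion. Once the pin covered the ring it could no longer be tracked.
- My final picture comparison for motion was inconclusive. It differed by up to 64 grey levels, which could be the arm still settling; I did not separate that from pulley motion.

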